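# Fit the missing sprung roller under the capping head

## Task

Take the new blue roller from the black stand and fit it in the empty place of the capping machine's roller bed (the jar trays run on it), under the head: put its sprung axle end in the end cup on the post side, push it in against its spring (without ramming it) until the other end can drop between the two ears, then let the spring carry that end into the opposite cup. Let go with the roller sitting in both cups, and leave the worn roller and the jars where they are.

Things in the scene. Friction and masses are not known exactly. Their poses are not given: they have to be found in the camera images.
- roller_mid (a point): the new roller, the only loose blue one: a 36 mm thick, 150 mm long blue tube, about 0.3 kg, with a 12 mm thick steel axle end at each end, chamfered to a 9 mm flat tip. Point: middle of the tube, on its axis; the frame's y runs along the roller from fixed to sprung end. It starts level in the stand, axis 60 mm above the table, sprung end roughly to +y
- fixed_tip (a point): tip of the new roller's fixed (short) axle end, which stands 13 mm out of the tube and does not give: 88 mm from the middle of the tube
- sprung_axle: the new roller's sprung (long) axle end; its origin is the tip. Free, it stands 29 mm out of the tube (tip 104 mm from the middle, 192 mm from the other tip). It pushes straight in against a spring: 6 N to start, 13 N at 12 mm, and a hard stop at 14.5 mm (about 15 N). The fixed end clears the inner face of its ear once 12 mm are pushed in. The origin moves with the tip
- place_mid (a point): where the middle between the two end cups of the empty place nominally lies, 100 mm above the table. Axes: x along the bed, y level along the rollers towards the posts, z up. The cups are in the two ears of a black U-shaped carrier, clamped on the base plate anywhere up to 14 mm to either side of here along the bed (both cups together, square to the bed); look or feel for where they are
- head_edge (a point): middle of the lower edge of the free end of the gold head plate, which reaches from the posts over the empty place to 54 mm past the middle between the cups. Plate 110 mm wide along the bed, underside 128 mm above the cup centres; an upright gripper on the roller would strike it. The motor on it reaches 0.43 m above the table
- machine: bench capping machine, fixed; origin at table height below place_mid, same axes. Each end cup: round blind hole 17 mm wide, 10 mm deep, in the inner face of an ear 76 mm wide (along the bed), top 16 mm above the cup centres, 14 mm thick, backed by a side plate of the same height. Inner faces 170 mm apart, cup bottoms 190 mm (95 mm either way from place_mid)
- chuck (a point): centre of the underside of the white chuck, 40 mm wide, that hangs from the head 90 mm above the middle of the empty place. Fitted blue rollers of the same size, free to turn, lie level with the cups 90 and 170 mm to either side of the empty place; below the cup centres 60 mm are free
- stand: black storage stand, fixed: base 170 x 200 mm, two notched end plates up to 68 mm high, 172 mm apart, carrying two rollers side by side (at x = -40 and +40 mm of its origin) by their axle ends in open V notches; a roller lifts straight up out. Origin at table height; y along the rollers
- worn_mid (a point): the worn brown-grey roller, same sizes as the new one, lying in the stand's other pair of notches; stays there. Point at the middle of its tube
- jar_1: amber jar with a white cap, 58 mm wide, 62 mm high, standing on the table; origin at its underside
- jar_2: another such jar
Things that resemble listed ones, but are neither listed nor needed, are in the scene too. Of the things like the part that bears roller_mid, leave any that is green; of the rest the smaller one is meant.

How it is judged:
By the outcome, as a careful person would: the job done as asked, in the order asked, and still so for the second after the job is handed in, with the robot touching nothing.
It also fails if it takes over 67 s, if anything falls off the work surface, if the arm or the gripper's body presses on something with over 40 N, if the wrist force passes 120 N, or if a joint passes its speed limit or range.

## Robot

A 6-joint arm with a two-finger parallel gripper is mounted at the origin on the work surface. World frame = base frame: x ahead of the robot, y to its left, z up, the work surface at z = 0. Lengths are in m, angles in degrees, forces in N, time in s.
With the tool pointing down it reaches from about 0.275 to 0.725 m from the base axis. Payload 15.9 kg.
Tool frame: the origin (TCP) lies at the very end of the fingers, on their centre line; the grasp point (between the pads) lies 19 mm behind it; z points along the fingers, y is the line along which they close (so a half turn about z gives the same grasp; the last joint's range is limited). The gripper opens to 85 mm and grips with 20 to 120 N. Pads are 22 mm wide; open, the fingers measure 114 mm over their backs; the gripper's body (76 mm by 85 mm) begins 54 mm behind the grasp point. The pads swing forward as they close: fully open they stand 13 mm farther back than shut.
Start: joints at [75.229, 12.198, -1.971, 75.831, 0, 90], TCP at [0.127, 0.483, 0.206] pointing down, gripper open.
Joint ranges: [-170.91, 170.91], [-42.67, 98.43], [-65.05, 77.54], [-120.47, 116.71], [-90, 82.35], [-180, 180]. Speed limits (degrees/s): [108.29, 108.29, 136.94, 147.25, 180, 180].

## Interface

Orientations are given as [roll, pitch, yaw] about the fixed x, y, z axes, in that order (R = Rz(yaw) Ry(pitch) Rx(roll)).
In Python, from workcell import env, eyes gives the robot as it stands.
- The arm moves only by the shell command python3 -m inch 'ROWS' [FORCE]. ROWS is JSON, a list of rows, each a list of 3 entries, a list of its own where there are three numbers: the shift along the tool's x, y, z in m, then the turn about the tool's z in rad, then the finger opening in m, from 0 to 0.0854. In form: [[[x, y, z], turn, hand], ...]. A call has 1 to 20 rows; each row is the pose to reach, as a shift and turn from the pose commanded when the call began, along the tool's axes at that moment; what a row does not reach only later rows make up. A row lasts 1/8 s, in which the tool goes at most 62.5 mm and 10.7 degrees, less where a joint would pass 70% of its speed; a pose out of reach is approached as far as the arm can. A call with a gripper value outside its range is refused whole. The fingers move at their own pace and stop on an object; FORCE is the grip in N (left out, the last holds). Time passes only in rows, so rows that repeat a pose let the fingers close. It gives the time, the measured TCP pose, the force, the opening and the grip force at its end, in the units of the state.
- env.read_state(): the state, without advancing time (a new reading comes with each control period).
- eyes.get_image(name): name is "scene" or "top" or "wrist"; returns (picture, depth): 480x640x3 uint8, red, green, blue; 480x640 float32, m along the optical axis (not along the pixel's ray), 0 where there is no reading.
- eyes.camera_params(name): a dict with "camera_matrix" (3x3 intrinsics, pixels), "R" (3x3) and "t" (3): a world point X has camera coordinates R X + t. Camera axes: x right, y down, z forward; pixel columns grow to the right and rows downward; lengths in m; the calibration is good to about 2 mm. A picture is of the moment at which its call begins: read the wrist's pose just before it. camera_params takes no time and is no camera call; for the wrist camera it gives the pose at the moment of the call.
- env.hand_in(): hands the job in; it is judged then, once.
The state is a dict: "clock": time; "joint_positions": joint angles; "qd": joint speeds; "tau": joint torques, N m; "eef_pos": TCP position; "tool_rot": TCP orientation; "contact_force": force on the tool from outside, world axes, zero at the start; "ft_torque": the same for the moment, N m; "gripper_width": finger opening in m; "grasp_force": force on a finger pad.
Only numpy, scipy, OpenCV 4.12 (cv2) and the standard library are available. Lean on these libraries where they do the work, as an engineer would, in place of code of your own. Each camera call takes 0.05 s, during which the arm holds its last target. There are 200 camera calls.

## Working session

There is one attempt and no reset: what is moved stays moved. The work goes in short steps, Python scripts to look and compute and a shell command to move; the robot and the scene stay as the last step left them, time stands still between calls to the robot, and variables do not carry over. Pictures are saved under pics/ and viewed, at most 10 in all, crops included, and the job is handed in when it is done.

```bash
ls; mkdir -p pics; python3 - <<'E'
from workcell import env, eyes
import cv2,numpy as np
print(env.read_state())
for n in ("scene","top"):
    im,d=eyes.get_image(n); cv2.imwrite(f"pics/{n}0.png",im[:,:,::-1]); np.savez(f"{n}0.npz",im=im,d=d,**eyes.camera_params(n))
    p=eyes.camera_params(n); print(n,p)
E
```

```text
pics
{'clock': 0.0, 'joint_positions': array([ 7.52314085e+01,  1.22232965e+01, -2.00842078e+00,  7.58310245e+01,
       -1.50261856e-04,  8.99985555e+01]), 'qd': array([-0.00945989,  0.00614194, -0.05437762, -0.04428249, -0.0204008 ,
       -0.12009701]), 'tau': array([ 2.01189294e-03, -6.86158204e+01,  4.87119770e+01,  1.75230636e-02,
        2.37922341e-04,  1.55274812e-06]), 'eef_pos': array([0.12736512, 0.48312634, 0.20512806]), 'tool_rot': array([-1.79937258e+02,  1.48679985e-04,  1.65232853e+02]), 'contact_force': array([-0.01189817, -0.17489615, -0.39170062]), 'ft_torque': array([0.03136982, 0.03997464, 0.0286201 ]), 'grasp_force': 0.0, 'gripper_width': 0.08487631362546724}
scene {'camera_matrix': array([[597.83226467,   0.        , 331.92841403],
       [  0.        , 597.83226467, 237.47580432],
       [  0.        ,   0.        ,   1.        ]]), 'R': array([[-0.13366832,  0.99089806, -0.01593145],
       [ 0.77274398,  0.0941482 , -0.62769646],
       [-0.62048329, -0.09621406, -0.77829515]]), 't': array([ 0.17407186, -0.25764281,  1.89185754])}
top {'camera_matrix': array([[502.96487689,   0.        , 318.54352198],
       [  0.        , 502.96487689, 239.45744502],
       [  0.        ,   0.        ,   1.        ]]), 'R': array([[-0.02024662, -0.99978486,  0.0045058 ],
       [-0.99325463,  0.01959932, -0.11428521],
       [ 0.11417231, -0.0067893 , -0.99343776]]), 't': array([-0.08844719,  0.50234853,  1.36899791])}
```

View pics/scene0.png

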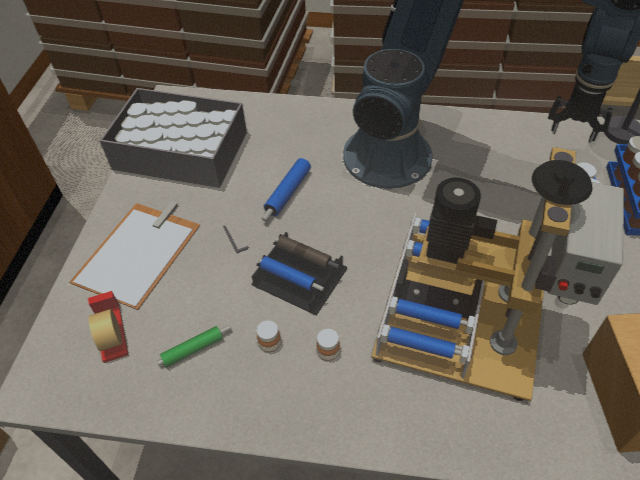

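View pics/top0.png

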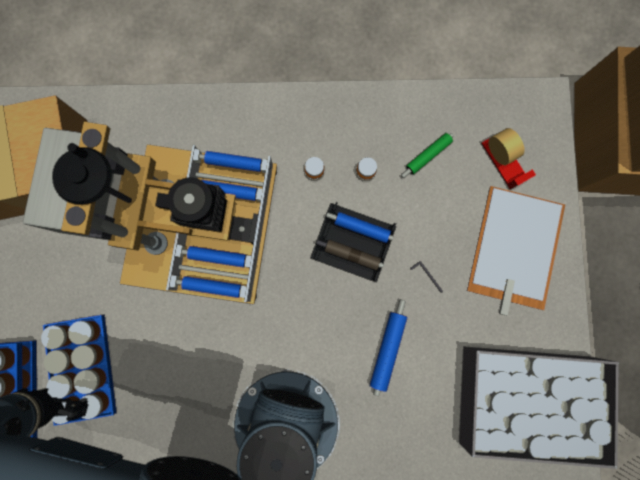

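The views show the stand at top-view pixel (353,243), with the new blue roller at (361,226). The bigger loose blue decoy is at (388,350). The machine is centred near (215,225) with its posts on the left, which is +y. The black carrier shows at (243,228). I'll measure these with depth.

```bash
cat > h.py <<'E'
import numpy as np,cv2
def pts(f):
    z=np.load(f); im,d=z['im'],z['d']; K,R,t=z['camera_matrix'],z['R'],z['t']
    v,u=np.mgrid[:480,:640]; c=np.stack([(u-K[0,2])/K[0,0]*d,(v-K[1,2])/K[1,1]*d,d],-1)
    P=(c-t)@R; P[d==0]=np.nan
    return im,P
def line(p):
    m=p.mean(0); w=np.linalg.svd(p-m,full_matrices=False)[2][0]; w*=np.sign(w[1]); s=(p-m)@w
    return m,w,s.min(),s.max()
E
python3 - <<'E'
from h import *
for n in ("top0","scene0"):
    im,P=pts(n+".npz")
    h=cv2.cvtColor(im,cv2.COLOR_RGB2HSV)
    m=((h[...,0]>105)&(h[...,0]<125)&(h[...,1]>150)&(h[...,2]>60)).astype(np.uint8)
    k,L,S,C=cv2.connectedComponentsWithStats(m)
    print(n)
    for i in range(1,k):
        if S[i,4]<150: continue
        p=P[L==i]; p=p[~np.isnan(p).any(1)]; mm,w,a,b=line(p[:,:2])
        print(C[i].round(),S[i,4],"mid",(mm+w*(a+b)/2).round(4),"yaw",np.degrees(np.arctan2(-w[0],w[1])).round(1),"len",round(b-a,4),"ztop",np.percentile(p[:,2],95).round(4))
    if n=="top0":
        for q in [(314,167),(367,167),(380,268),(326,243),(243,215),(243,228),(228,228),(234,200),(234,222),(262,228),(190,200),(225,200),(238,210),(175,195)]: print(q,P[q[1],q[0]].round(3),im[q[1],q[0]])
E
```

```text
top0
[232. 161.] 659 mid [0.7056 0.1267] yaw -9.8 len 0.1484 ztop 0.1199
[236. 190.] 413 mid [0.6305 0.1372] yaw -17.5 len 0.1437 ztop 0.1218
[362. 227.] 742 mid [ 0.5272 -0.2179] yaw -21.3 len 0.1564 ztop 0.0797
[216. 256.] 667 mid [0.4526 0.1698] yaw -9.9 len 0.1482 ztop 0.1196
[211. 286.] 684 mid [0.3747 0.1836] yaw -9.7 len 0.1486 ztop 0.1197
[388. 351.] 1305 mid [ 0.1936 -0.2786] yaw 72.0 len 0.2073 ztop 0.0514
[ 98. 359.] 861 mid [0.1785 0.5093] yaw -71.2 len 0.2884 ztop 0.027
[ 20. 363.] 595 mid [0.1756 0.6982] yaw -80.9 len 0.1387 ztop 0.0962
(314, 167) [ 0.698 -0.09   0.061] [179 189 196]
(367, 167) [ 0.694 -0.236  0.066] [179 189 196]
(380, 268) [ 0.416 -0.263  0.057] [39 40 38]
(326, 243) [ 0.487 -0.118  0.062] [55 53 53]
(243, 215) [0.573 0.111 0.028] [175 141  81]
(243, 228) [0.535 0.109 0.042] [134 138 130]
(228, 228) [0.508 0.116 0.241] [160 129  75]
(234, 200) [0.575 0.103 0.237] [109  89  48]
(234, 222) [0.552 0.134 0.043] [36 35 35]
(262, 228) [0.535 0.058 0.035] [113  96  68]
(190, 200) [0.539 0.159 0.428] [164 167 159]
(225, 200) [0.569 0.118 0.268] [17 14 10]
(238, 210) [0.588 0.125 0.029] [176 142  79]
(175, 195) [0.551 0.191 0.422] [57 57 54]
scene0
[628. 176.] 299 mid [0.0499 0.6901] yaw -90.0 len 0.3915 ztop 0.0985
[288. 183.] 671 mid [ 0.1937 -0.2779] yaw 71.6 len 0.2102 ztop 0.0537
[287. 272.] 572 mid [ 0.5322 -0.2199] yaw -21.9 len 0.1492 ztop 0.0809
[430. 312.] 787 mid [0.6349 0.1408] yaw -9.8 len 0.1518 ztop 0.1204
[423. 341.] 807 mid [0.7127 0.1255] yaw -10.5 len 0.1465 ztop 0.1205
```

```bash
python3 -m inch '[[[0,0,-0.05],0,0.0854],[[0,0,-0.1],0,0.0854]]'; python3 - <<'E'
from workcell import env
s=env.read_state(); print(s['joint_positions'].round(2),s['tool_rot'].round(2))
E
```

```text
clock: 0.35
eef_pos: [0.1273, 0.4828, 0.3064]
tool_rot: [-179.9, 0.0, 165.2]
contact_force: [0.2, 1.5, 0.7]
gripper_width: 0.0855
grasp_force: 0.0
[75.23 12.8  13.35 90.64 -0.   90.  ] [-179.91    0.    165.23]
```

```bash
python3 -m inch '[[[0,0.06,0],0,0.0854],[[0,0.12,0],0,0.0854],[[0,0.18,0],0,0.0854],[[0,0.24,0],0,0.0854],[[0,0.3,0],0,0.0854],[[0,0.36,0],0,0.0854],[[0,0.42,0],0,0.0854],[[0,0.48,0],0,0.0854],[[0,0.48,0],0,0.0854]]'; python3 - <<'E'
from workcell import env
s=env.read_state(); print(s['joint_positions'].round(2),s['tool_rot'].round(2))
E
```

```text
clock: 1.48
eef_pos: [0.1782, 0.6758, 0.2983]
tool_rot: [-179.5, 0.0, 165.2]
contact_force: [-0.1, -0.7, 1.0]
gripper_width: 0.0853
grasp_force: 0.0
[ 75.23  51.41  77.55 116.67  -0.    90.  ] [-179.47    0.    165.23]
```

```bash
python3 -m inch '[[[0,0.5,0],0,0.0854],[[0,0.5,0],0,0.0854],[[0,0.5,0],0,0.0854],[[0,0.5,0],0,0.0854]]';  python3 - <<'E'
from workcell import env
s=env.read_state(); print(s['joint_positions'].round(2),s['tool_rot'].round(2))
E
python3 -m inch '[[[0,0,0.05],0,0.0854],[[0,0,0.1],0,0.0854],[[0,0,0.1],0,0.0854]]';  python3 - <<'E'
from workcell import env
s=env.read_state(); print(s['joint_positions'].round(2),s['tool_rot'].round(2))
E
```

```text
clock: 1.98
eef_pos: [0.1784, 0.6765, 0.2872]
tool_rot: [-178.5, -0.0, 165.2]
contact_force: [0.2, 0.2, 0.1]
gripper_width: 0.0856
grasp_force: 0.0
[ 75.23  52.29  77.49 116.66   0.    90.  ] [-178.54   -0.    165.23]
clock: 2.35
eef_pos: [0.1785, 0.6771, 0.1972]
tool_rot: [-178.6, 0.0, 165.2]
contact_force: [1.0, 1.8, 0.8]
gripper_width: 0.0855
grasp_force: 0.0
[75.23 40.99 41.2  91.56 -0.   90.  ] [-178.65    0.    165.23]
```

```bash
python3 -m inch '[[[0,0.06,0],0,0.0854],[[0,0.12,0],0,0.0854],[[0,0.2,0],0,0.0854],[[0,0.5,0],0,0.0854],[[0,0.5,0],0,0.0854],[[0,0.5,0],0,0.0854],[[0,0.5,0],0,0.0854],[[0,0.5,0],0,0.0854],[[0,0.5,0],0,0.0854],[[0,0.5,0],0,0.0854]]';  python3 - <<'E'
from workcell import env
s=env.read_state(); print(s['joint_positions'].round(2),s['tool_rot'].round(2))
E
```

```text
clock: 3.6
eef_pos: [0.1786, 0.6774, 0.2654]
tool_rot: [-176.8, -0.0, 165.2]
contact_force: [0.8, -0.3, 1.0]
gripper_width: 0.0851
grasp_force: 0.0
[ 75.23  54.07  77.48 116.65   0.    90.  ] [-176.75   -0.    165.23]
```

```bash
python3 -m inch '[[[0.01,-0.05,-0.03],0,0.0854],[[0.02,-0.1,-0.06],0,0.0854],[[0.03,-0.14,-0.1],0,0.0854],[[0.044,-0.18,-0.15],0,0.0854],[[0.044,-0.18,-0.21],0,0.0854],[[0.044,-0.18,-0.27],0,0.0854],[[0.044,-0.18,-0.33],0,0.0854],[[0.044,-0.18,-0.5],0,0.0854],[[0.044,-0.18,-0.5],0,0.0854],[[0.044,-0.18,-0.5],0,0.0854]]';  python3 - <<'E'
from workcell import env
s=env.read_state(); print(s['joint_positions'].round(2),s['tool_rot'].round(2))
E
```

```text
clock: 4.85
eef_pos: [0.0845, 0.4743, 0.4597]
tool_rot: [179.6, -0.3, 165.2]
contact_force: [0.3, 0.6, 0.2]
gripper_width: 0.0853
grasp_force: 0.0
[ 79.72  19.04  46.1  116.65   0.26  94.51] [179.62  -0.29 165.21]
```

```bash
python3 -m inch '[[[0,0,-0.6],0,0.0854],[[0,0,-0.6],0,0.0854],[[0,0,-0.6],0,0.0854],[[0,0,-0.6],0,0.0854],[[0,0,-0.6],0,0.0854],[[0,0,-0.6],0,0.0854],[[0,0,-0.6],0,0.0854],[[0,0,-0.6],0,0.0854],[[0,0,-0.6],0,0.0854],[[0,0,-0.6],0,0.0854]]';  python3 - <<'E'
from workcell import env
s=env.read_state(); print(s['joint_positions'].round(2),s['tool_rot'].round(2))
E
```

```text
clock: 6.1
eef_pos: [0.0741, 0.4142, 0.5004]
tool_rot: [176.0, -0.6, 165.2]
contact_force: [-0.4, 0.4, 0.6]
gripper_width: 0.0852
grasp_force: 0.0
[ 79.65   9.8   40.53 116.65   0.26  94.45] [175.95  -0.58 165.23]
```

```bash
python3 -m inch '[[[0,0.5,-0.6],0,0.0854],[[0,0.5,-0.6],0,0.0854],[[0,0.5,-0.6],0,0.0854],[[0,0.5,-0.6],0,0.0854],[[0,0.5,-0.6],0,0.0854],[[0,0.5,-0.6],0,0.0854],[[0,0.5,-0.6],0,0.0854],[[0,0.5,-0.6],0,0.0854],[[0,0.5,-0.6],0,0.0854],[[0,0.5,-0.6],0,0.0854]]';  python3 - <<'E'
from workcell import env
s=env.read_state(); print(s['joint_positions'].round(2),s['tool_rot'].round(2))
E
```

```text
clock: 7.35
eef_pos: [0.1172, 0.5437, 0.486]
tool_rot: [172.1, -0.7, 165.3]
contact_force: [-0.2, -0.9, 1.2]
gripper_width: 0.0856
grasp_force: 0.0
[ 77.58  24.81  59.4  116.65   0.42  92.41] [172.08  -0.75 165.25]
```

```bash
python3 -m inch '[[[0.02,0.3,-0.8],0,0.0854],[[0.02,0.3,-0.8],0,0.0854],[[0.02,0.3,-0.8],0,0.0854],[[0.02,0.3,-0.8],0,0.0854],[[0.02,0.3,-0.8],0,0.0854],[[0.02,0.3,-0.8],0,0.0854],[[0.02,0.3,-0.8],0,0.0854],[[0.02,0.3,-0.8],0,0.0854],[[0.02,0.3,-0.8],0,0.0854],[[0.02,0.3,-0.8],0,0.0854],[[0.02,0.3,-0.8],0,0.0854],[[0.02,0.3,-0.8],0,0.0854],[[0.02,0.3,-0.8],0,0.0854],[[0.02,0.3,-0.8],0,0.0854],[[0.02,0.3,-0.8],0,0.0854],[[0.02,0.3,-0.8],0,0.0854]]';  python3 - <<'E'
from workcell import env
s=env.read_state(); print(s['joint_positions'].round(2),s['tool_rot'].round(2))
E
```

```text
clock: 9.35
eef_pos: [0.1069, 0.5086, 0.5295]
tool_rot: [168.2, -0.9, 165.3]
contact_force: [-0.2, 0.4, 0.3]
gripper_width: 0.0851
grasp_force: 0.0
[ 77.87  18.58  57.02 116.65   0.39  92.73] [168.25  -0.94 165.28]
```

```bash
python3 -m inch '[[[0,0.8,-0.55],0,0.0854],[[0,0.8,-0.55],0,0.0854],[[0,0.8,-0.55],0,0.0854],[[0,0.8,-0.55],0,0.0854],[[0,0.8,-0.55],0,0.0854],[[0,0.8,-0.55],0,0.0854],[[0,0.8,-0.55],0,0.0854],[[0,0.8,-0.55],0,0.0854],[[0,0.8,-0.55],0,0.0854],[[0,0.8,-0.55],0,0.0854]]';  python3 - <<'E'
from workcell import env
s=env.read_state(); print(s['joint_positions'].round(2),s['tool_rot'].round(2))
E
```

```text
clock: 10.6
eef_pos: [0.1486, 0.6303, 0.4954]
tool_rot: [164.5, -1.0, 165.3]
contact_force: [-0.3, 0.2, -0.6]
gripper_width: 0.0854
grasp_force: 0.0
[ 76.36  34.07  76.22 116.66   0.72  91.28] [164.53  -1.03 165.31]
```

```bash
python3 -m inch '[[[0,0,-0.8],0,0.0854],[[0,0,-0.8],0,0.0854],[[0,0,-0.8],0,0.0854],[[0,0,-0.8],0,0.0854],[[0,0,-0.8],0,0.0854],[[0,0,-0.8],0,0.0854],[[0,0,-0.8],0,0.0854],[[0,0,-0.8],0,0.0854],[[0,0,-0.8],0,0.0854],[[0,0,-0.8],0,0.0854]]';  python3 - <<'E'
from workcell import env
s=env.read_state(); print(s['joint_positions'].round(2),s['tool_rot'].round(2))
E
```

```text
clock: 11.85
eef_pos: [0.1043, 0.4367, 0.5993]
tool_rot: [160.8, -1.1, 165.3]
contact_force: [-0.2, 0.8, -0.4]
gripper_width: 0.0853
grasp_force: 0.0
[ 75.93   7.64  53.52 116.65   0.84  90.93] [160.79  -1.1  165.33]
```

```bash
python3 -m inch '[[[0,0.8,-0.55],0,0.0854],[[0,0.8,-0.55],0,0.0854],[[0,0.8,-0.55],0,0.0854],[[0,0.8,-0.55],0,0.0854],[[0,0.8,-0.55],0,0.0854],[[0,0.8,-0.55],0,0.0854],[[0,0.8,-0.55],0,0.0854],[[0,0.8,-0.55],0,0.0854],[[0,0.8,-0.55],0,0.0854],[[0,0.8,-0.55],0,0.0854],[[0,0,-0.8],0,0.0854],[[0,0,-0.8],0,0.0854],[[0,0,-0.8],0,0.0854],[[0,0,-0.8],0,0.0854],[[0,0,-0.8],0,0.0854]]';  python3 - <<'E'
from workcell import env
s=env.read_state(); print(s['joint_positions'].round(2),s['tool_rot'].round(2))
import numpy as np
from scipy.spatial.transform import Rotation as Ro
print(Ro.from_euler('xyz',s['tool_rot'],degrees=True).as_matrix().round(3))
E
```

```text
clock: 13.72
eef_pos: [0.1047, 0.418, 0.6255]
tool_rot: [157.3, -1.1, 165.3]
contact_force: [0.1, 0.3, 0.4]
gripper_width: 0.0852
grasp_force: 0.0
[ 75.04   4.68  54.03 116.66   1.14  90.16] [157.31  -1.12 165.33]
[[-0.967  0.241  0.08 ]
 [ 0.253  0.891  0.378]
 [ 0.019  0.386 -0.922]]
```

```bash
cat >> h.py <<'E'
from scipy.spatial.transform import Rotation as Ro
def plan(s,g,a,dep=0.022,back=0.):
    """shift/turn (tool axes now) to put grasp point at g, tool x along a"""
    R=Ro.from_euler('xyz',s['tool_rot'],degrees=True).as_matrix(); z=R[:,2]
    ax=R.T@np.asarray(a,float); turn=np.arctan2(ax[1],ax[0])
    return (R.T@(np.asarray(g)+z*(dep-back)-s['eef_pos'])).round(4), round(float(turn),3)
E
python3 - <<'E'
from workcell import env
from h import *
s=env.read_state(); M=np.array([.530,-.219,.06]); a=np.array([.367,.93,0]); a/=np.linalg.norm(a)
print(plan(s,M-.058*a,a,back=.1), plan(s,M-.058*a,a))
print(plan(s,[.3,0.07,.45],a))
E
```

```text
(array([-0.5767, -0.7362,  0.2151]), 1.7) (array([-0.5767, -0.7362,  0.3151]), 1.7)
(array([-0.2804, -0.3306,  0.0681]), 1.7)
```

```bash
python3 -m inch '[[[-0.035,-0.04,0.012],0.1,0.07],[[-0.07,-0.085,0.025],0.25,0.07],[[-0.105,-0.13,0.038],0.4,0.07],[[-0.14,-0.175,0.05],0.55,0.07],[[-0.175,-0.22,0.062],0.7,0.07],[[-0.21,-0.265,0.075],0.85,0.07],[[-0.245,-0.31,0.088],1.0,0.07],[[-0.28,-0.355,0.1],1.15,0.07],[[-0.315,-0.4,0.115],1.3,0.07],[[-0.35,-0.445,0.13],1.4,0.07],[[-0.385,-0.49,0.145],1.5,0.07],[[-0.42,-0.535,0.16],1.6,0.07],[[-0.455,-0.58,0.17],1.7,0.07],[[-0.49,-0.625,0.18],1.7,0.07],[[-0.525,-0.67,0.195],1.7,0.07],[[-0.555,-0.71,0.205],1.7,0.07],[[-0.577,-0.736,0.215],1.7,0.07],[[-0.577,-0.736,0.215],1.7,0.07]]';  python3 - <<'E'
from workcell import env,eyes
from h import *
s=env.read_state(); print(s['joint_positions'].round(2),s['tool_rot'].round(2))
p=eyes.camera_params('wrist'); im,d=eyes.get_image('wrist'); cv2.imwrite('pics/w1.png',im[:,:,::-1]); np.savez('w1.npz',im=im,d=d,**p)
E
```

```text
clock: 15.98
eef_pos: [0.5032, -0.3035, 0.13]
tool_rot: [-175.6, -22.3, 66.8]
contact_force: [-0.1, 0.4, 1.1]
gripper_width: 0.07
grasp_force: 0.0
[-42.23  34.91  16.6   83.62  19.42  68.08] [-175.64  -22.27   66.79]
```

View pics/w1.png

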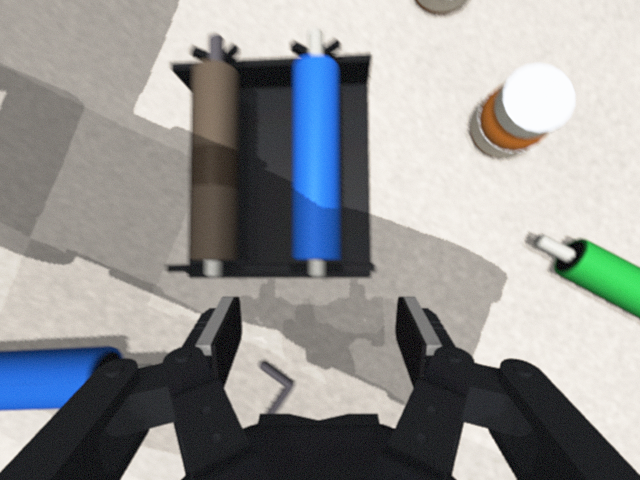

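The wrist view shows the new roller at columns 292–342 and rows 55–262, centred between the fingers. Its short fixed end is at the bottom (316,268), and the worn roller lies to its left. I'll refine the roller's position from the depth.

```bash
python3 - <<'E'
from workcell import env
from h import *
im,P=pts('w1.npz'); sub=np.zeros((480,640),bool); sub[50:270,285:350]=1
h=cv2.cvtColor(im,cv2.COLOR_RGB2HSV)
m=sub&(h[...,0]>103)&(h[...,0]<125)&(h[...,1]>150)&~np.isnan(P[...,0])
p=P[m]
from scipy.optimize import least_squares
# fit cylinder r=18
def f(x):
    d=np.array([np.sin(x[2]),np.cos(x[2]),0]); q=p-[x[0],-.22,x[1]]; q=q-np.outer(q@d,d); return np.linalg.norm(q,axis=1)-.018
r=least_squares(f,[.53,.06,.38],loss='soft_l1',f_scale=.002); x=r.x
a=np.array([np.sin(x[2]),np.cos(x[2]),0]); s_=(p-[x[0],-.22,x[1]])@a
lo,hi=np.percentile(s_,[.5,99.5]); M=np.array([x[0],-.22,x[1]])+a*(lo+hi)/2
print("M",M.round(4),"a",a.round(4),"len",hi-lo,"rms",np.sqrt(np.mean(r.fun**2)))
s=env.read_state(); M[2]=.06
for b in (.06,0,-.0): print(plan(s,M-.058*a,a,back=b))
E
```

```text
M [ 0.5319 -0.2138  0.0601] a [0.3643 0.9313 0.    ] len 0.1626026569614512 rms 0.008603309368834279
(array([ 0.0089, -0.0021,  0.0386]), -0.004)
(array([ 0.0089, -0.0021,  0.0986]), -0.004)
(array([ 0.0089, -0.0021,  0.0986]), -0.004)
```

```bash
python3 -m inch '[[[0.006,-0.002,0.03],0,0.07],[[0.006,-0.002,0.06],0,0.07],[[0.006,-0.002,0.085],0,0.07],[[0.006,-0.002,0.098],0,0.07],[[0.006,-0.002,0.098],0,0.05],[[0.006,-0.002,0.098],0,0.02],[[0.006,-0.002,0.098],0,0.02],[[0.006,-0.002,0.098],0,0.02],[[0.006,-0.002,0.098],0,0.02]]' 25
```

```text
clock: 17.15
eef_pos: [0.511, -0.2597, 0.0452]
tool_rot: [-175.8, -22.2, 66.9]
contact_force: [-4.5, -0.8, 5.3]
gripper_width: 0.0291
grasp_force: 23.5
```

```bash
python3 - <<'E'
from workcell import env,eyes
from h import *
p=eyes.camera_params('wrist'); im,d=eyes.get_image('wrist'); cv2.imwrite('pics/w2.png',im[:,:,::-1]); np.savez('w2.npz',im=im,d=d,**p)
s=env.read_state(); print(s['gripper_width'],s['grasp_force'],s['contact_force'].round(1),s['ft_torque'].round(2))
E
```

```text
0.029658711255586532 23.50144922733307 [-4.1 -0.4  6. ] [0.01 0.86 0.38]
```

View pics/w2.png

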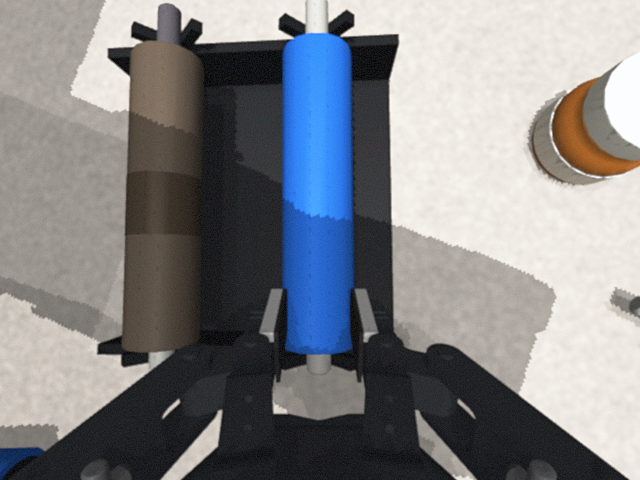

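The pads sit at the fixed end of the tube (278–360, rows 290–380). The measured width of 29 mm is less than the 36 mm tube, so they are gripping above the axis. I'll reopen, go deeper and grip again.

```bash
python3 -m inch '[[[0,0,0],0,0.06],[[0,0,0],0,0.06],[[0.006,0,0.006],0,0.06],[[0.009,0,0.012],0,0.05],[[0.009,0,0.012],0,0.02],[[0.009,0,0.012],0,0.02],[[0.009,0,0.012],0,0.02],[[0.009,0,0.012],0,0.02]]' 25; python3 - <<'E'
from h import *
im,P=pts('w2.npz')
for v in (60,120,180,250,300,330): print(v,P[v,318].round(4), P[v,325].round(4))
E
```

```text
clock: 18.2
eef_pos: [0.5151, -0.247, 0.0365]
tool_rot: [-175.7, -22.2, 66.9]
contact_force: [-0.0, 1.7, -1.8]
gripper_width: 0.0346
grasp_force: 25.1
60 [ 0.5534 -0.1636  0.0786] [ 0.5566 -0.1644  0.0777]
120 [ 0.543  -0.1896  0.077 ] [ 0.5461 -0.1909  0.077 ]
180 [ 0.5326 -0.2165  0.0789] [ 0.5356 -0.2174  0.0774]
250 [ 0.5209 -0.2462  0.0789] [ 0.5237 -0.2472  0.0763]
300 [ 0.5126 -0.267   0.0782] [ 0.5155 -0.2682  0.0774]
330 [ 0.5079 -0.2791  0.0792] [ 0.5106 -0.2806  0.0773]
```

```bash
python3 -m inch '[[[0,0,0],0,0.055],[[0,0,0],0,0.055],[[-0.012,0,0.005],0,0.055],[[-0.012,0,0.005],0,0.04],[[-0.012,0,0.005],0,0.02],[[-0.012,0,0.005],0,0.02],[[-0.012,0,0.005],0,0.02]]' 20; python3 - <<'E'
from workcell import env
s=env.read_state(); print(s['ft_torque'].round(2),s['tool_rot'].round(2))
from h import *
print(Ro.from_euler('xyz',s['tool_rot'],degrees=True).as_matrix().round(3))
E
```

```text
clock: 19.08
eef_pos: [0.5113, -0.2552, 0.0274]
tool_rot: [-175.7, -22.2, 66.9]
contact_force: [-1.2, -1.4, -2.8]
gripper_width: 0.0351
grasp_force: 21.1
[-0.69  0.32  0.09] [-175.73  -22.24   66.88]
[[ 0.364  0.928  0.08 ]
 [ 0.851 -0.366  0.376]
 [ 0.378 -0.069 -0.923]]
```

```bash
python3 -m inch '[[[0.002,-0.0003,-0.005],0,0.02],[[0.004,-0.0007,-0.01],0,0.02],[[0.006,-0.001,-0.015],0,0.02],[[0.0076,-0.0014,-0.0185],0,0.02],[[0.0076,-0.0014,-0.0185],0,0.02]]' 20; cat > look.py <<'E'
from workcell import env,eyes
from h import *
import sys
def roller(name,box=(0,420,270,365)):
    p=eyes.camera_params('wrist'); im,d=eyes.get_image('wrist'); np.savez(name+'.npz',im=im,d=d,**p); cv2.imwrite(f'pics/{name}.png',im[:,:,::-1])
    im,P=pts(name+'.npz'); h=cv2.cvtColor(im,cv2.COLOR_RGB2HSV); m=(h[...,0]>103)&(h[...,0]<125)&(h[...,1]>150)&~np.isnan(P[...,0])
    b=np.zeros_like(m); b[box[0]:box[1],box[2]:box[3]]=1; m&=b
    rows=np.where(m.sum(1)>15)[0]; c=[]
    for v in rows[4:-4]:
        u=np.where(m[v])[0]; uc=int(u.mean()); c.append(np.median(P[v,uc-2:uc+3],axis=0))
    c=np.array(c); mm,w,lo,hi=line(c)
    s=env.read_state(); R=Ro.from_euler('xyz',s['tool_rot'],degrees=True).as_matrix()
    n=np.cross(w,np.cross(R[:,2],w)); n/=np.linalg.norm(n)   # from surface into the tube
    mid=mm+w*(lo+hi)/2+.018*n
    return mid,w,hi-lo,s,R
if __name__=='__main__':
    mid,w,L,s,R=roller(sys.argv[1]); print('mid',mid.round(4),'axis',w.round(4),'len',L.round(4),'incl',np.degrees(np.arcsin(w[2])).round(1)); print('eef',s['eef_pos'].round(4),s['contact_force'].round(1),s['ft_torque'].round(2))
E
python3 look.py w3
```

```text
clock: 19.7
eef_pos: [0.5115, -0.2554, 0.0478]
tool_rot: [-175.8, -22.2, 66.9]
contact_force: [0.8, -0.5, -2.9]
gripper_width: 0.0351
grasp_force: 20.9Traceback (most recent call last):
  File "look.py", line 17, in <module>
    mid,w,L,s,R=roller(sys.argv[1]); print('mid',mid.round(4),'axis',w.round(4),'len',L.round(4),'incl',np.degrees(np.arcsin(w[2])).round(1)); print('eef',s['eef_pos'].round(4),s['contact_force'].round(1),s['ft_torque'].round(2))
                ~~~~~~^^^^^^^^^^^^^
  File "look.py", line 11, in roller
    c=np.array(c); mm,w,lo,hi=line(c)
                              ~~~~^^^
  File "h.py", line 8, in line
    m=p.mean(0); w=np.linalg.svd(p-m,full_matrices=False)[2][0]; w*=np.sign(w[1]); s=(p-m)@w
                   ~~~~~~~~~~~~~^^^^^^^^^^^^^^^^^^^^^^^^^
    u, s, vh = gufunc(a, signature=signature)
               ~~~~~~^^^^^^^^^^^^^^^^^^^^^^^^
    raise LinAlgError("SVD did not converge")
numpy.linalg.LinAlgError: SVD did not converge
```

NaNs in the medians; I'll filter them out.

```bash
sed -i "s/np.median(P\[v,uc-2:uc+3\],axis=0)/np.nanmedian(P[v,uc-2:uc+3],axis=0)/; s/c=np.array(c); mm/c=np.array(c); c=c[~np.isnan(c).any(1)]; mm/" look.py; python3 look.py w3
```

```text
mid [ 0.5285 -0.2217  0.0731] axis [ 0.355   0.9257 -0.1308] len 0.1445 incl -7.5
eef [ 0.5113 -0.2553  0.0473] [ 0.4 -0.2 -3.7] [-0.75  0.09 -0.14]
```

View pics/w3.png

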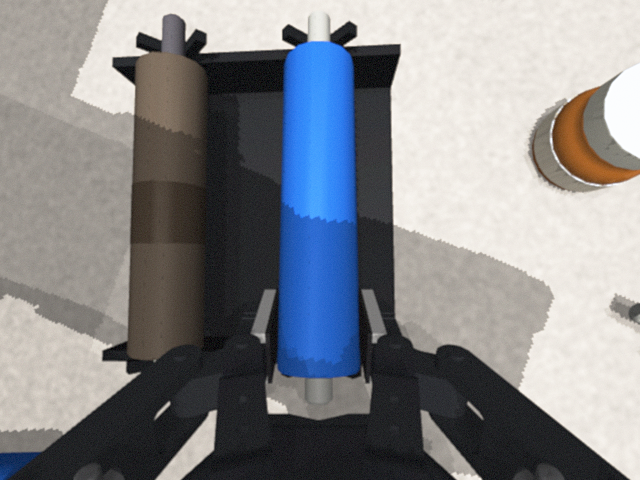

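The wrist view shows the roller pivoting about its sprung end at (318,25), 7.5° down and still in the notch. The tube also has to clear the near ear during entry, so I need about 13.5°. I'll lift the fixed end further.

```bash
python3 -m inch '[[[0.002,-0.0004,-0.005],0,0.02],[[0.0038,-0.0007,-0.0095],0,0.02],[[0.0055,-0.001,-0.0138],0,0.02],[[0.0065,-0.0012,-0.016],0,0.02],[[0.0065,-0.0012,-0.016],0,0.02]]' 20; python3 look.py w4
```

```text
clock: 20.42
eef_pos: [0.5113, -0.2554, 0.0649]
tool_rot: [-175.8, -22.2, 66.9]
contact_force: [-0.3, 0.1, -3.5]
gripper_width: 0.0351
grasp_force: 20.9
mid [ 0.5284 -0.2221  0.0905] axis [ 0.3544  0.9254 -0.1344] len 0.144 incl -7.7
eef [ 0.5113 -0.2553  0.0647] [-0.2  0.1 -3.2] [-0.77  0.21  0.  ]
```

Friction in the pads now holds the roller at 7.7°. A brisk upward start at light grip should let the sprung end sag further, and I need the height anyway.

```bash
python3 -m inch '[[[0.023,-0.0042,-0.057],0,0.02],[[0.046,-0.0083,-0.113],0,0.02],[[0.046,-0.0083,-0.113],0,0.02],[[0.046,-0.0083,-0.113],0,0.02]]' 20; python3 look.py w5
```

```text
clock: 20.98
eef_pos: [0.5111, -0.2556, 0.1861]
tool_rot: [-175.7, -22.2, 66.9]
contact_force: [-0.1, -0.7, -4.0]
gripper_width: 0.0349
grasp_force: 20.3
mid [ 0.5123 -0.2562  0.1794] axis [ 0.1563  0.5569 -0.8157] len 0.1507 incl -54.7
eef [ 0.5107 -0.2553  0.1855] [-0.9 -0.7 -3.8] [-0.7   0.19  0.02]
```

The roller sagged too far, to 55°. I'll grip firmly and carry it to free table. There I'll drag its sprung tip lightly on the table to bring it back to about 14°.

```bash
python3 -m inch '[[[0,0,0],0,0.02],[[0.005,-0.001,-0.012],0,0.02],[[0.025,-0.03,-0.025],0,0.02],[[0.045,-0.07,-0.015],0,0.02],[[0.065,-0.11,-0.003],0,0.02],[[0.085,-0.15,0.01],0,0.02],[[0.1,-0.185,0.022],0,0.02],[[0.11,-0.204,0.05],0,0.02],[[0.095,-0.204,0.08],0,0.02],[[0.081,-0.204,0.112],0,0.02],[[0.081,-0.204,0.112],0,0.02]]' 60; python3 look.py w6
```

```text
clock: 22.4
eef_pos: [0.3591, -0.0692, 0.1277]
tool_rot: [-175.5, -22.3, 66.8]
contact_force: [0.3, 0.0, -2.4]
gripper_width: 0.0339
grasp_force: 60.9
mid [ 0.361  -0.0683  0.1189] axis [ 0.1567  0.5602 -0.8134] len 0.1403 incl -54.4
eef [ 0.3601 -0.0697  0.129 ] [ 0.3 -0.4 -3.4] [-0.68  0.14 -0.05]
```

View pics/w6.png

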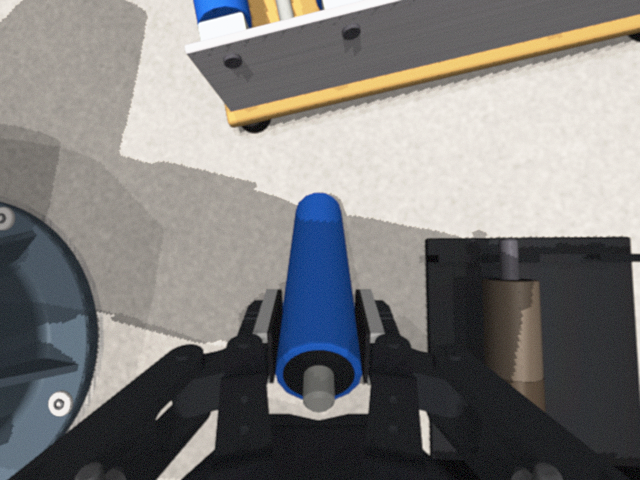

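The roller hangs steeply (tip end at about (320,200)) over free table. The machine's edge is well ahead and the stand is to the right. Now I'll lower it with a drag.

```bash
python3 -m inch '[[[-0.006,0,0.014],0,0.02],[[-0.018,0.001,0.02],0,0.02],[[-0.03,0.002,0.025],0,0.02],[[-0.043,0.003,0.029],0,0.02],[[-0.056,0.004,0.033],0,0.02],[[-0.069,0.005,0.037],0,0.02],[[-0.082,0.005,0.042],0,0.02],[[-0.095,0.006,0.047],0,0.02],[[-0.108,0.006,0.052],0,0.02],[[-0.121,0.007,0.057],0,0.02],[[-0.133,0.007,0.062],0,0.02],[[-0.133,0.007,0.062],0,0.02]]' 20; python3 look.py w7
```

```text
clock: 23.95
eef_pos: [0.323, -0.163, 0.0197]
tool_rot: [-175.7, -22.2, 66.8]
contact_force: [-3.3, -2.8, 3.4]
gripper_width: 0.0338
grasp_force: 57.2
mid [ 0.3387 -0.1286  0.0349] axis [ 0.3219  0.9177 -0.2327] len 0.1441 incl -13.5
eef [ 0.3232 -0.1628  0.0201] [-2.8 -2.3  2.4] [-0.4   0.32  0.27]
```

```bash
cat >> h.py <<'E'
C0=np.array([.542,.155,.1]); YM=np.array([.170,.9854,0]); XM=np.array([.9854,-.170,0]); ZM=np.array([0,0,1.])
def mach(s,mid,w,tip,turn=None,C=C0,L=.104):
    """shift+turn to bring sprung tip to machine coords tip, roller horizontally along YM"""
    R=Ro.from_euler('xyz',s['tool_rot'],degrees=True).as_matrix()
    rel=R.T@(mid+L*w-s['eef_pos']); wt=R.T@w
    f=lambda t: (R@Ro.from_rotvec([0,0,t]).as_matrix()@wt)
    if turn is None:
        ts=np.linspace(-1,1,4001); turn=ts[np.argmin([abs(f(t)@XM)+10*(f(t)@YM<0) for t in ts])]
    T=C+tip[0]*XM+tip[1]*YM+tip[2]*ZM
    R2=R@Ro.from_rotvec([0,0,turn]).as_matrix()
    return (R.T@(T-R2@rel-s['eef_pos'])).round(4),round(float(turn),3),np.degrees(np.arcsin(f(turn)[2])).round(1)
E
python3 - <<'E'
from workcell import env
from h import *
s=env.read_state(); R=Ro.from_euler('xyz',s['tool_rot'],degrees=True).as_matrix()
mid=np.array([.3387,-.1286,.0349]);w=np.array([.3219,.9177,-.2327])
print('rel',(R.T@(mid-s['eef_pos'])).round(4),(R.T@w).round(4)); print('up',R[2].round(3))
print(mach(s,mid,w,[0,-.12,.05]),mach(s,mid,w,[0,.05,.04]))
E
```

```text
rel [0.0403 0.0008 0.0004] [ 0.8103 -0.0215  0.5856]
up [ 0.378 -0.069 -0.923]
(array([ 0.1694,  0.1281, -0.0904]), -0.2, np.float64(-13.3)) (array([ 0.3187,  0.0942, -0.0159]), -0.2, np.float64(-13.3))
```

```bash
python3 -m inch '[[[0.004,-0.001,-0.01],0,0.02],[[0.015,-0.002,-0.04],0,0.02],[[0.04,0.015,-0.075],-0.03,0.02],[[0.07,0.045,-0.085],-0.08,0.02],[[0.1,0.075,-0.09],-0.12,0.02],[[0.13,0.1,-0.09],-0.16,0.02],[[0.155,0.12,-0.09],-0.19,0.02],[[0.169,0.128,-0.09],-0.2,0.02],[[0.169,0.128,-0.09],-0.2,0.02]]' 60; python3 look.py w8
```

```text
clock: 25.12
eef_pos: [0.4965, -0.0986, 0.159]
tool_rot: [179.5, -22.6, 79.3]
contact_force: [-0.1, -0.3, -3.5]
gripper_width: 0.0341
grasp_force: 60.5
mid [ 0.5041 -0.0635  0.1713] axis [ 0.1633  0.9442 -0.286 ] len 0.1443 incl -16.6
eef [ 0.4959 -0.099   0.1586] [-0.5 -0.1 -3.4] [-0.83  0.17  0.01]
```

View pics/w8.png

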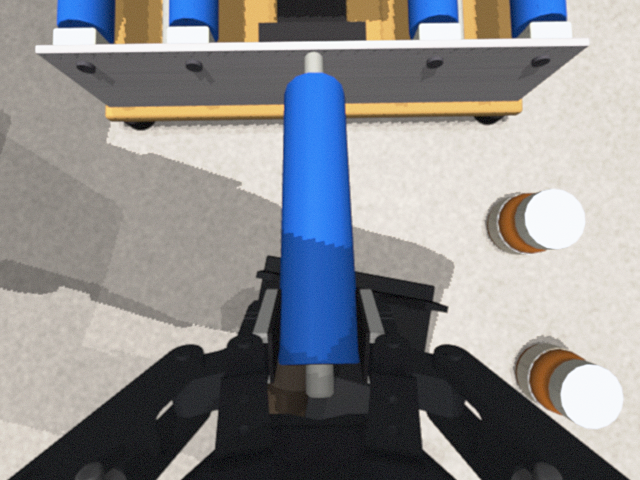

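The near ear of the carrier shows at columns 260–366 and rows 22–40, almost centred between the neighbouring roller blocks (194 and 435). The roller points at it. I'll measure both in machine coordinates.

```bash
python3 - <<'E'
from workcell import env
from h import *
im,P=pts('w8.npz'); h=cv2.cvtColor(im,cv2.COLOR_RGB2HSV)
Q=P-C0; X=Q@XM; Y=Q@YM; Z=Q[...,2]
for v in (24,28,32,36):
    m=(h[v,:,2]<70)&(np.abs(Z[v]-.016)<.008); u=np.where(m)[0]; u=u[(u>230)&(u<400)]
    if len(u): print('ear row',v,u.min(),u.max(),'x',X[v,u.min()].round(4),X[v,u.max()].round(4),'y',np.nanmedian(Y[v,u]).round(4),'z',np.nanmedian(Z[v,u]).round(4))
# near plate white top edge & neighbouring rollers
b=(h[...,0]>103)&(h[...,0]<125)&(h[...,1]>150)
for lo,hi in ((55,116),(168,218),(408,460),(508,568)):
    m=b.copy(); m[:, :lo]=0; m[:,hi:]=0; m[28:]=0; print('roller x',np.nanmedian(X[m]).round(4),'ztop',np.nanpercentile(Z[m],95).round(4), 'ymin',np.nanpercentile(Y[m],2).round(4))
m=(h[...,1]<40)&(h[...,2]>180); m[60:]=0
w=m&(np.abs(Z-.016)<.02); 
print('white plate z',np.nanmedian(Z[44:47,100:250]).round(4),'y',np.nanmedian(Y[44:47,100:250]).round(4),np.nanmedian(Y[44:47,380:560]).round(4))
print('rod tip',[ (X[v,314].round(4),Y[v,314].round(4),Z[v,314].round(4)) for v in (56,60,66)])
E
```

```text
ear row 24 260 363 x -0.0371 0.0355 y -0.0806 z 0.0169
ear row 28 260 363 x -0.0372 0.0354 y -0.0836 z 0.0169
ear row 32 260 364 x -0.0372 0.036 y -0.0865 z 0.0169
ear row 36 260 364 x -0.0371 0.0358 y -0.0894 z 0.017
roller x -0.1603 ztop 0.0189 ymin -0.0763
roller x -0.0835 ztop 0.019 ymin -0.0763
roller x 0.0845 ztop 0.0187 ymin -0.076
roller x 0.1599 ztop 0.0185 ymin -0.0758
white plate z 0.0169 y -0.0947 -0.0974
rod tip [(np.float64(0.0003), np.float64(-0.1238), np.float64(0.0488)), (np.float64(0.0002), np.float64(-0.1281), np.float64(0.0517)), (np.float64(0.0001), np.float64(-0.1317), np.float64(0.0515))]
```

```bash
python3 -m inch '[[[0.012,0,0.005],0,0.02],[[0.023,-0.0005,0.0096],0,0.02],[[0.02,-0.0005,0.018],0,0.02],[[0.016,-0.0005,0.0262],0,0.02],[[0.013,-0.0005,0.029],0,0.02],[[0.0097,-0.0005,0.0315],0,0.02],[[0.0064,-0.0005,0.0341],0,0.02],[[0.0064,-0.0005,0.0341],0,0.02]]' 60; python3 look.py w9; python3 - <<'E'
from h import *
im,P=pts('w9.npz'); Q=P-C0; h=cv2.cvtColor(im,cv2.COLOR_RGB2HSV)
X=Q@XM; Y=Q@YM; Z=Q[...,2]
for v in range(10,110,8): print(v,im[v,314],X[v,314].round(4),Y[v,314].round(4),Z[v,314].round(4))
E
```

```text
clock: 26.18
eef_pos: [0.4997, -0.0807, 0.1293]
tool_rot: [179.5, -22.6, 79.2]
contact_force: [-0.5, 0.1, -3.2]
gripper_width: 0.0335
grasp_force: 60.4
mid [ 0.5074 -0.0458  0.1417] axis [ 0.1646  0.9438 -0.2867] len 0.1438 incl -16.7
eef [ 0.4998 -0.0806  0.1295] [ 1.1 -0.4 -3.9] [-0.81  0.11 -0.05]
10 [25 25 25] 0.0018 -0.0153 -0.0606
18 [58 57 58] 0.001 -0.0795 0.0164
26 [65 60 64] 0.0009 -0.0858 0.0179
34 [60 59 63] 0.0008 -0.0902 0.0168
42 [240 244 244] 0.0007 -0.0951 0.0165
50 [90 89 92] 0.0007 -0.0988 0.0144
58 [213 210 200] 0.0005 -0.1069 0.0193
66 [210 210 201] 0.0004 -0.1134 0.0218
74 [ 35 115 234] 0.0003 -0.1277 0.0384
82 [ 45 121 234] 0.0002 -0.1328 0.0395
90 [ 47 119 234] 0.0001 -0.1376 0.0403
98 [ 47 121 235] -0.0 -0.1428 0.0419
106 [ 46 121 234] -0.0001 -0.1481 0.0438
```

```bash
python3 -m inch '[[[0.0061,0,-0.0148],0,0.02],[[0.0154,0,-0.011],0,0.02],[[0.0246,-0.0003,-0.0071],0,0.02],[[0.0219,-0.0003,-0.0006],0,0.02],[[0.0172,-0.0003,0.0028],0,0.02],[[0.0129,-0.0003,0.0054],0,0.02],[[0.0129,-0.0003,0.0054],0,0.02]]' 60; python3 look.py w10; python3 - <<'E'
from h import *
im,P=pts('w10.npz'); Q=P-C0
X=Q@XM; Y=Q@YM; Z=Q[...,2]
for v in range(10,90,6): print(v,im[v,314],X[v,314].round(4),Y[v,314].round(4),Z[v,314].round(4))
E
```

```text
clock: 27.1
eef_pos: [0.502, -0.067, 0.1292]
tool_rot: [179.5, -22.6, 79.2]
contact_force: [-0.8, 0.8, 0.4]
gripper_width: 0.0338
grasp_force: 61.1
mid [ 0.5099 -0.0307  0.1449] axis [ 0.1665  0.9602 -0.2241] len 0.1442 incl -13.0
eef [ 0.5021 -0.0669  0.1294] [-1.4 -0.4  0.6] [0.1  0.18 0.18]
10 [32 29 32] 0.0018 -0.001 -0.061
16 [37 34 38] 0.0017 -0.007 -0.0603
22 [22 25 20] 0.0016 -0.0121 -0.0607
28 [42 44 43] 0.0015 -0.0168 -0.0615
34 [49 47 49] 0.0014 -0.0229 -0.0605
40 [220 219 212] 0.0007 -0.0884 0.0292
46 [217 217 209] 0.0006 -0.0922 0.0295
52 [221 216 210] 0.0005 -0.0958 0.0296
58 [215 213 207] 0.0005 -0.1004 0.0312
64 [ 39 119 236] 0.0003 -0.1123 0.0453
70 [ 45 121 236] 0.0002 -0.1162 0.0465
76 [ 55 128 240] 0.0002 -0.1204 0.0482
82 [ 51 125 240] 0.0001 -0.1244 0.0496
88 [ 50 126 239] 0.0001 -0.1271 0.0489
```

α is now 13°, the tip is at y −0.087 and z +0.0225, and x is aligned to within 1 mm. I'll carry it along its own slope over the near ear, to just short of the far cup.

```bash
python3 -m inch '[[[0.0067,0,-0.0162],0,0.02],[[0.0237,-0.0003,-0.005],0,0.02],[[0.0407,-0.0007,0.0062],0,0.02],[[0.057,-0.001,0.0185],0,0.02],[[0.0738,-0.0014,0.0307],0,0.02],[[0.0904,-0.0017,0.043],0,0.02],[[0.107,-0.002,0.0553],0,0.02],[[0.1243,-0.0023,0.0682],0,0.02],[[0.1416,-0.0025,0.0811],0,0.02],[[0.1416,-0.0025,0.0811],0,0.02]]' 60; python3 look.py w11; python3 - <<'E'
from h import *
im,P=pts('w11.npz'); Q=P-C0
X=Q@XM; Y=Q@YM; Z=Q[...,2]
for v in range(10,120,8): print(v,im[v,314],X[v,314].round(4),Y[v,314].round(4),Z[v,314].round(4))
E
```

```text
clock: 28.4
eef_pos: [0.5302, 0.0935, 0.1087]
tool_rot: [179.6, -22.6, 79.3]
contact_force: [-0.1, -0.9, -2.7]
gripper_width: 0.0339
grasp_force: 60.4
mid [0.53   0.0829 0.1349] axis [ 0.1654  0.9425 -0.2903] len 0.047 incl -16.9
eef [0.5303 0.0928 0.1089] [ 0.2  0.4 -3.1] [-0.81  0.15 -0.01]
10 [21 20 28] nan nan nan
18 [21 19 25] nan nan nan
26 [20 20 22] nan nan nan
34 [17 19 21] nan nan nan
42 [15 17 18] nan nan nan
50 [24 24 23] nan nan nan
58 [22 23 20] nan nan nan
66 [28 27 26] nan nan nan
74 [23 19 19] nan nan nan
82 [26 24 25] nan nan nan
90 [28 33 31] nan nan nan
98 [20 20 25] nan nan nan
106 [13 23 23] nan nan nan
114 [17 17 18] nan nan nan
```

View pics/w11.png

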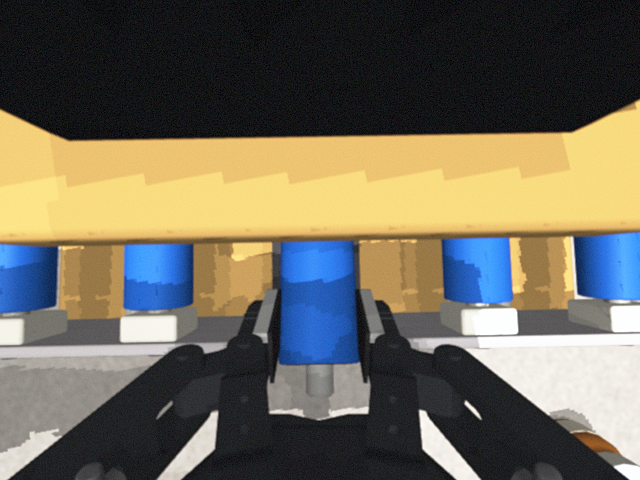

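The head plate hides the tip: its edge runs along row 238. Without support the roller sags back to about 17°, so its tip sits roughly 9 mm low. I'll check the plate clearance in the tool frame.

```bash
python3 - <<'E'
from workcell import env
from h import *
im,P=pts('w11.npz'); s=env.read_state(); R=Ro.from_euler('xyz',s['tool_rot'],degrees=True).as_matrix()
Q=P-C0; Y=Q@YM; X=Q@XM; Z=Q[...,2]
for v in (130,145,170,200,220,230,236): 
    print(v,im[v,330],'mach',X[v,330].round(4),Y[v,330].round(4),Z[v,330].round(4),'tool',(R.T@(P[v,330]-s['eef_pos'])).round(4))
z=np.load('w11.npz'); c=-z['R'].T@z['t']; print('cam tool',(R.T@(c-s['eef_pos'])).round(3))
T=np.array([.0247,.133,-.0176]); print('tip tool',(R.T@T).round(4))
print('roller tube visible top z by y:')
for v in range(245,360,15): print(v,Y[v,318].round(4),Z[v,318].round(4))
E
```

```text
130 [17 11 17] mach nan nan nan tool [nan nan nan]
145 [237 195 115] mach 0.0023 -0.0338 0.1447 tool [ 0.0795  0.0037 -0.114 ]
170 [237 196 111] mach 0.0023 -0.0375 0.1442 tool [ 0.0758  0.0038 -0.115 ]
200 [249 219 125] mach 0.0021 -0.0424 0.1449 tool [ 0.0716  0.0037 -0.1175]
220 [250 223 129] mach 0.0021 -0.0455 0.1453 tool [ 0.0689  0.0037 -0.119 ]
230 [235 192 110] mach 0.0021 -0.0469 0.1444 tool [ 0.0672  0.0037 -0.1188]
236 [144 112  68] mach 0.0021 -0.0477 0.143 tool [ 0.0659  0.0038 -0.1178]
cam tool [ 0.083  0.002 -0.169]
tip tool [ 0.1181 -0.001   0.0682]
roller tube visible top z by y:
245 -0.0449 0.0452
260 -0.0515 0.0474
275 -0.0579 0.0487
290 -0.0641 0.0519
305 -0.0702 0.0524
320 -0.076 0.0544
335 -0.0817 0.0561
350 -0.0869 0.0589
```

The plate edge would nearly touch the gripper body at this sag. I'll go back to the near ear, press the roller to about 10°, tighten the grip there so it sags less, and return.

```bash
python3 -m inch '[[[-0.025,0.0005,-0.0215],0,0.02],[[-0.055,0.001,-0.043],0,0.02],[[-0.085,0.0015,-0.065],0,0.02],[[-0.11,0.002,-0.083],0,0.02],[[-0.1294,0.0025,-0.095],0,0.02],[[-0.1294,0.0025,-0.095],0,0.02],[[-0.133,0.0025,-0.089],0,0.02],[[-0.137,0.0025,-0.084],0,0.02],[[-0.141,0.0025,-0.0785],0,0.02],[[-0.1449,0.0025,-0.0733],0,0.02],[[-0.1449,0.0025,-0.0733],0,0.02]]' 60; python3 look.py w12
```

```text
clock: 29.82
eef_pos: [0.5021, -0.0664, 0.1206]
tool_rot: [179.6, -22.7, 79.3]
contact_force: [0.6, 2.1, 0.4]
gripper_width: 0.034
grasp_force: 61.9
mid [ 0.5106 -0.0281  0.1394] axis [ 0.1739  0.97   -0.1701] len 0.1439 incl -9.8
eef [ 0.5022 -0.0664  0.1209] [1.1 1.8 0.5] [ 0.37 -0.14 -0.06]
```

```bash
python3 -m inch '[[[0,0,0],0,0.02],[[0,0,0],0,0.02],[[0.0015,0,-0.0035],0,0.02],[[0.004,0,-0.0095],0,0.02],[[0.0065,0,-0.0155],0,0.02],[[0.0085,0,-0.02],0,0.02],[[0.0085,0,-0.02],0,0.02]]' 105; python3 look.py w13
```

```text
clock: 30.75
eef_pos: [0.5023, -0.0667, 0.1431]
tool_rot: [179.5, -22.6, 79.3]
contact_force: [0.6, 0.3, -3.9]
gripper_width: 0.0325
grasp_force: 104.5
mid [ 0.5106 -0.0291  0.1588] axis [ 0.1697  0.9602 -0.2219] len 0.144 incl -12.8
eef [ 0.5021 -0.0667  0.1428] [ 0.2  0.4 -3.7] [-0.79  0.19 -0.06]
```

```bash
python3 -m inch '[[[0.0015,0,-0.0037],0,0.02],[[0.0185,-0.0004,0.0077],0,0.02],[[0.0354,-0.0008,0.0191],0,0.02],[[0.052,-0.0012,0.0307],0,0.02],[[0.069,-0.0015,0.0423],0,0.02],[[0.0857,-0.002,0.0543],0,0.02],[[0.1023,-0.0025,0.0664],0,0.02],[[0.1145,-0.0028,0.076],0,0.02],[[0.1267,-0.003,0.0858],0,0.02],[[0.135,-0.0033,0.0915],0,0.02],[[0.1417,-0.0035,0.0965],0,0.02],[[0.1417,-0.0035,0.0965],0,0.02]]' 105; cat > st.py <<'E'
from workcell import env
from h import *
import sys
s=env.read_state(); R=Ro.from_euler('xyz',s['tool_rot'],degrees=True).as_matrix()
q=s['eef_pos']-C0; f=s['contact_force']
print('eef mach',[(q@a).round(4) for a in (XM,YM,ZM)],'force mach',[(f@a).round(1) for a in (XM,YM,ZM)],'grip',s['gripper_width'].round(4))
e=C0+XM*.002-YM*.048+ZM*.128; print('plate edge in tool',(R.T@(e-s['eef_pos'])).round(4))
rel=R@np.array([0,0,0])
E
python3 st.py; python3 look.py w14; python3 - <<'E'
from h import *
im,P=pts('w14.npz'); Q=P-C0; X=Q@XM; Y=Q@YM; Z=Q[...,2]
for v in range(240,370,20): print(v,im[v,318],X[v,318].round(4),Y[v,318].round(4),Z[v,318].round(4))
E
```

```text
clock: 32.3
eef_pos: [0.5307, 0.0993, 0.1081]
tool_rot: [179.5, -22.6, 79.3]
contact_force: [-0.6, -0.5, -3.6]
gripper_width: 0.032
grasp_force: 104.6
mid [0.5294 0.0833 0.1361] axis [ 0.1742  0.9592 -0.2229] len 0.0324 incl -12.9
eef [0.5307 0.0989 0.1082] [-0.1  0.5 -4. ] [-0.8   0.21  0.03]
240 [250 222 131] -0.0004 -0.0428 0.145
260 [249 222 130] -0.0004 -0.0457 0.1437
280 [ 64 150 251] -0.0 -0.0543 0.049
300 [ 35  96 191] -0.0002 -0.0623 0.0522
320 [ 41  98 191] -0.0003 -0.0702 0.0544
340 [ 46 107 212] -0.0005 -0.0776 0.0569
360 [ 31  85 175] -0.0006 -0.0852 0.0575Traceback (most recent call last):
  File "st.py", line 6, in <module>
    print('eef mach',[(q@a).round(4) for a in (XM,YM,ZM)],'force mach',[(f@a).round(1) for a in (XM,YM,ZM)],'grip',s['gripper_width'].round(4))
                                                                                                                   ^^^^^^^^^^^^^^^^^^^^^^^^
AttributeError: 'float' object has no attribute 'round'
```

```bash
sed -i "s/,'grip'.*$/)/" st.py; python3 -m inch '[[[0.0035,0,0.002],0,0.02],[[0.007,0,0.004],0,0.02],[[0.0103,0,0.0064],0,0.02],[[0.0103,0,0.0064],0,0.02]]' 105; python3 st.py
```

```text
clock: 32.85
eef_pos: [0.5329, 0.111, 0.1061]
tool_rot: [179.5, -22.6, 79.3]
contact_force: [0.6, -0.1, -3.1]
gripper_width: 0.0324
grasp_force: 104.6
eef mach [np.float64(-0.0014), np.float64(-0.0449), np.float64(0.0061)] force mach [np.float64(0.6), np.float64(0.0), np.float64(-3.1)]
plate edge in tool [ 0.0441  0.0044 -0.1136]
```

```bash
python3 -m inch '[[[0.0003,0,0.0035],0,0.02],[[0.0005,0,0.007],0,0.02],[[0.0008,0,0.0111],0,0.02],[[0.0008,0,0.0111],0,0.02]]' 105; python3 st.py; python3 look.py w15
```

```text
clock: 33.35
eef_pos: [0.534, 0.1154, 0.0961]
tool_rot: [179.5, -22.6, 79.2]
contact_force: [-1.6, -5.3, 1.5]
gripper_width: 0.0325
grasp_force: 105.7
eef mach [np.float64(-0.0011), np.float64(-0.0404), np.float64(-0.0039)] force mach [np.float64(-0.7), np.float64(-5.5), np.float64(1.5)]
plate edge in tool [ 0.0437  0.0043 -0.1247]Traceback (most recent call last):
  File "look.py", line 17, in <module>
    mid,w,L,s,R=roller(sys.argv[1]); print('mid',mid.round(4),'axis',w.round(4),'len',L.round(4),'incl',np.degrees(np.arcsin(w[2])).round(1)); print('eef',s['eef_pos'].round(4),s['contact_force'].round(1),s['ft_torque'].round(2))
                ~~~~~~^^^^^^^^^^^^^
  File "look.py", line 11, in roller
    c=np.array(c); c=c[~np.isnan(c).any(1)]; mm,w,lo,hi=line(c)
                        ~~~~~~~~~~~~~~~^^^
    return umr_any(a, axis, dtype, out, keepdims)
numpy.exceptions.AxisError: axis 1 is out of bounds for array of dimension 1
```

Force confirms that the tip is inside the cup and on its bottom, at y≈0.101. The plate edge would come within a few mm of the gripper body while compressing with this grip. So I'll rest the fixed stub on the near ear and regrip closer to the fixed end.

```bash
python3 -m inch '[[[-0.002,0,0.002],0,0.02],[[-0.004,0,0.004],0,0.02],[[-0.0059,0,0.0062],0,0.02],[[-0.0059,0,0.0062],0,0.02]]' 60; python3 st.py; python3 - <<'E'
from workcell import eyes
from h import *
p=eyes.camera_params('wrist'); im,d=eyes.get_image('wrist'); np.savez('w16.npz',im=im,d=d,**p); cv2.imwrite('pics/w16.png',im[:,:,::-1])
im,P=pts('w16.npz'); Q=P-C0; X=Q@XM; Y=Q@YM; Z=Q[...,2]
for v in range(270,420,10): print(v,im[v,318],X[v,318].round(4),Y[v,318].round(4),Z[v,318].round(4))
E
```

```text
clock: 33.9
eef_pos: [0.5342, 0.1134, 0.0903]
tool_rot: [179.4, -22.8, 79.3]
contact_force: [-12.9, -3.8, 31.8]
gripper_width: 0.0326
grasp_force: 109.1
eef mach [np.float64(-0.0006), np.float64(-0.0423), np.float64(-0.0097)] force mach [np.float64(-12.1), np.float64(-5.9), np.float64(31.8)]
plate edge in tool [ 0.0482  0.0041 -0.129 ]
270 [198 152  88] nan nan nan
280 [196 153  87] nan nan nan
290 [199 154  89] nan nan nan
300 [196 152  86] nan nan nan
310 [204 160  93] nan nan nan
320 [196 154  90] nan nan nan
330 [195 153  87] nan nan nan
340 [222 175 103] nan nan nan
350 [222 175  99] nan nan nan
360 [220 173  98] nan nan nan
370 [221 177 102] nan nan nan
380 [220 172  97] nan nan nan
390 [223 176 101] nan nan nan
400 [219 174  97] nan nan nan
410 [215 168  95] nan nan nan
```

```bash
python3 -m inch '[[[0.0007,0,-0.0018],0,0.02],[[0.0007,0,-0.0018],0,0.02]]' 30; python3 st.py;  python3 -m inch '[[[0,0,0],0,0.034],[[0,0,0],0,0.036],[[0,0,0],0,0.04],[[0,0,0],0,0.044],[[0,0,0],0,0.044]]' 30; python3 st.py
```

```text
clock: 34.2
eef_pos: [0.5341, 0.113, 0.0909]
tool_rot: [179.4, -22.7, 79.3]
contact_force: [-1.0, -0.7, 8.7]
gripper_width: 0.0323
grasp_force: 105.7
eef mach [np.float64(-0.0006), np.float64(-0.0427), np.float64(-0.0091)] force mach [np.float64(-0.9), np.float64(-0.8), np.float64(8.7)]
plate edge in tool [ 0.0481  0.004  -0.1284]
clock: 34.83
eef_pos: [0.5334, 0.1126, 0.0901]
tool_rot: [179.5, -22.6, 79.3]
contact_force: [0.6, -0.7, -0.4]
gripper_width: 0.0442
grasp_force: 0.0
eef mach [np.float64(-0.0013), np.float64(-0.0432), np.float64(-0.0099)] force mach [np.float64(0.7), np.float64(-0.6), np.float64(-0.4)]
plate edge in tool [ 0.0487  0.0044 -0.1291]
```

```bash
python3 -m inch '[[[-0.0044,0,-0.0024],0,0.044],[[-0.0088,0,-0.0047],0,0.044],[[-0.0088,0,-0.0047],0,0.036],[[-0.0088,0,-0.0047],0,0.03],[[-0.0088,0,-0.0047],0,0.03],[[-0.0088,0,-0.0047],0,0.03],[[-0.0088,0,-0.0047],0,0.03]]' 40; python3 st.py
```

```text
clock: 35.7
eef_pos: [0.5316, 0.1022, 0.0913]
tool_rot: [179.5, -22.6, 79.2]
contact_force: [-3.4, -6.7, 5.5]
gripper_width: 0.0348
grasp_force: 39.1
eef mach [np.float64(-0.0012), np.float64(-0.0538), np.float64(-0.0087)] force mach [np.float64(-2.2), np.float64(-7.2), np.float64(5.5)]
plate edge in tool [ 0.0579  0.0042 -0.124 ]
```

```bash
python3 - <<'E'
from workcell import eyes
from h import *
out=[]
im,d=eyes.get_image('scene'); p=eyes.camera_params('scene'); np.savez('s2.npz',im=im,d=d,**p)
a=cv2.resize(im[170:400,370:570],None,fx=2.6,fy=2.6,interpolation=cv2.INTER_CUBIC); cv2.imwrite('pics/s2.png',a[:,:,::-1])
E
```

```text
(no output)
```

View pics/s2.png

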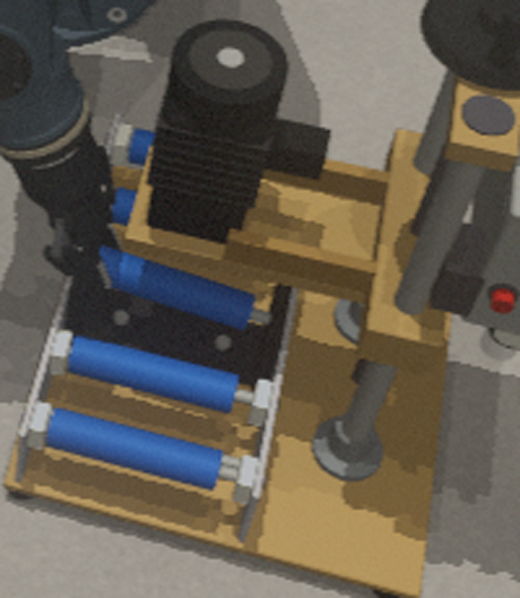

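The scene view shows the roller inclined in the place: its sprung axle at (260,315) enters the far ear, and the gripper holds the near end clear of the plate. Now I'll compress gently.

```bash
python3 -m inch '[[[0.0025,0,0],0,0.03],[[0.005,0,0.001],0,0.03],[[0.0075,-0.0001,0.002],0,0.03],[[0.0101,-0.0002,0.0031],0,0.03],[[0.0101,-0.0002,0.0031],0,0.03]]' 60; python3 st.py
```

```text
clock: 36.38
eef_pos: [0.533, 0.112, 0.0916]
tool_rot: [179.5, -22.5, 79.2]
contact_force: [-3.2, -11.1, -0.3]
gripper_width: 0.0338
grasp_force: 59.5
eef mach [np.float64(-0.0015), np.float64(-0.0439), np.float64(-0.0084)] force mach [np.float64(-1.3), np.float64(-11.5), np.float64(-0.3)]
plate edge in tool [ 0.0484  0.0046 -0.1276]
```

```bash
python3 -m inch '[[[0.0017,0,0.0007],0,0.03],[[0.0033,0,0.0013],0,0.03],[[0.0033,0,0.0013],0,0.03]]' 60; python3 st.py
```

```text
clock: 36.75
eef_pos: [0.5336, 0.1153, 0.0916]
tool_rot: [179.6, -22.4, 79.2]
contact_force: [-3.6, -12.9, -0.8]
gripper_width: 0.0339
grasp_force: 59.4
eef mach [np.float64(-0.0015), np.float64(-0.0406), np.float64(-0.0084)] force mach [np.float64(-1.4), np.float64(-13.3), np.float64(-0.8)]
plate edge in tool [ 0.0453  0.0047 -0.1289]
```

```bash
python3 -m inch '[[[-0.001,0,0.0028],0,0.03],[[-0.0023,0,0.0055],0,0.03],[[-0.0023,0,0.0055],0,0.03]]' 60; python3 st.py
```

```text
clock: 37.12
eef_pos: [0.5336, 0.1152, 0.0856]
tool_rot: [179.6, -22.5, 79.2]
contact_force: [-3.2, -12.9, 0.7]
gripper_width: 0.034
grasp_force: 60.0
eef mach [np.float64(-0.0015), np.float64(-0.0406), np.float64(-0.0144)] force mach [np.float64(-0.9), np.float64(-13.2), np.float64(0.7)]
plate edge in tool [ 0.0477  0.0047 -0.1344]
```

```bash
python3 -m inch '[[[-0.0015,0,0.0037],0,0.03],[[-0.003,0,0.0074],0,0.03],[[-0.0044,0,0.0106],0,0.03],[[-0.0044,0,0.0106],0,0.03]]' 60; python3 st.py
```

```text
clock: 37.62
eef_pos: [0.5338, 0.1152, 0.0741]
tool_rot: [179.6, -22.5, 79.2]
contact_force: [-4.3, -14.3, 1.6]
gripper_width: 0.0338
grasp_force: 60.8
eef mach [np.float64(-0.0013), np.float64(-0.0406), np.float64(-0.0259)] force mach [np.float64(-1.8), np.float64(-14.8), np.float64(1.6)]
plate edge in tool [ 0.052   0.0046 -0.1449]
```

```bash
cat > sc.py <<'E'
from workcell import eyes
from h import *
from scipy.optimize import least_squares
im,d=eyes.get_image('scene'); p=eyes.camera_params('scene'); np.savez('s.npz',im=im,d=d,**p)
im,P=pts('s.npz'); Q=P-C0; X=Q@XM; Y=Q@YM; Z=Q[...,2]
h=cv2.cvtColor(im,cv2.COLOR_RGB2HSV); b=(h[...,0]>100)&(h[...,0]<128)&(h[...,1]>120)&(Z>-.02)&(Z<.06)&(abs(Y)<.1)
for x0 in (0,.09,.17):
    m=b&(abs(X-x0)<.035); q=np.stack([X[m],Y[m],Z[m]],1)
    f=lambda v: np.hypot(q[:,0]-v[0]-v[1]*q[:,1],q[:,2]-v[2]-v[3]*q[:,1])-.018
    r=least_squares(f,[x0-.005,0,0,0],loss='soft_l1',f_scale=.001).x
    print(x0,len(q),'x',r[0].round(4),'yawslope',r[1].round(4),'z',r[2].round(4),'zslope',r[3].round(4),'y range',np.percentile(q[:,1],[1,99]).round(4))
E
python3 sc.py
```

```text
0 810 x -0.002 yawslope -0.0065 z 0.001 zslope -0.0449 y range [-0.0558  0.0846]
0.09 936 x 0.0887 yawslope -0.0028 z -0.0001 zslope 0.0021 y range [-0.0725  0.0717]
0.17 961 x 0.1686 yawslope -0.001 z -0.0003 zslope 0.0017 y range [-0.0724  0.0719]
```

```bash
python3 -m inch '[[[-0.0008,0,0.0018],0,0.03],[[-0.0016,0,0.0038],0,0.03],[[-0.0016,0,0.0038],0,0.03]]' 60; python3 st.py; python3 sc.py
```

```text
clock: 38.05
eef_pos: [0.5339, 0.1151, 0.0701]
tool_rot: [179.5, -22.5, 79.2]
contact_force: [-3.4, -13.1, 1.9]
gripper_width: 0.0337
grasp_force: 61.3
eef mach [np.float64(-0.0012), np.float64(-0.0406), np.float64(-0.0299)] force mach [np.float64(-1.1), np.float64(-13.4), np.float64(1.9)]
plate edge in tool [ 0.0536  0.0045 -0.1486]
0 806 x -0.0019 yawslope -0.0035 z -0.002 zslope -0.0091 y range [-0.0571  0.084 ]
0.09 935 x 0.0884 yawslope 0.0023 z -0.0001 zslope -0.003 y range [-0.0727  0.072 ]
0.17 968 x 0.1686 yawslope -0.006 z -0.0002 zslope 0.0006 y range [-0.0722  0.0719]
```

The roller is level between the ears. A seated roller lines up with its neighbours (tube end at 0.072), so it has about 10 mm to travel back. I'll ease it back 7 mm, then let the spring finish.

```bash
python3 -m inch '[[[-0.0022,0,-0.001],0,0.03],[[-0.0043,0,-0.0019],0,0.03],[[-0.0065,0.0001,-0.0029],0,0.03],[[-0.0065,0.0001,-0.0029],0,0.03]]' 60; python3 st.py; python3 sc.py
```

```text
clock: 38.6
eef_pos: [0.5328, 0.1086, 0.0706]
tool_rot: [179.5, -22.5, 79.2]
contact_force: [-2.1, -9.8, 0.6]
gripper_width: 0.0336
grasp_force: 61.3
eef mach [np.float64(-0.0012), np.float64(-0.0473), np.float64(-0.0294)] force mach [np.float64(-0.4), np.float64(-10.0), np.float64(0.6)]
plate edge in tool [ 0.0597  0.0044 -0.1456]
0 806 x -0.0021 yawslope -0.0058 z -0.0015 zslope -0.0128 y range [-0.0626  0.077 ]
0.09 935 x 0.0884 yawslope -0.0015 z -0.0002 zslope 0.0006 y range [-0.0726  0.0718]
0.17 965 x 0.1684 yawslope -0.0046 z -0.0 zslope 0.003 y range [-0.0723  0.0718]
```

```bash
python3 -m inch '[[[-0.0022,0,-0.001],0,0.03],[[-0.0022,0,-0.001],0,0.03]]' 40; python3 st.py; python3 -m inch '[[[0,0,0],0,0.034],[[0,0,0],0,0.036],[[0,0,0],0,0.04],[[0,0,0],0,0.046],[[0,0,0],0,0.05]]' 30; python3 st.py; python3 sc.py
```

```text
clock: 38.9
eef_pos: [0.5325, 0.1077, 0.0711]
tool_rot: [179.5, -22.7, 79.3]
contact_force: [0.6, 4.7, 0.4]
gripper_width: 0.0337
grasp_force: 66.5
eef mach [np.float64(-0.0013), np.float64(-0.0482), np.float64(-0.0289)] force mach [np.float64(-0.2), np.float64(4.7), np.float64(0.4)]
plate edge in tool [ 0.0608  0.0045 -0.1446]
clock: 39.52
eef_pos: [0.5317, 0.1082, 0.0709]
tool_rot: [179.6, -22.7, 79.3]
contact_force: [-3.5, 9.3, 0.0]
gripper_width: 0.0496
grasp_force: 4.1
eef mach [np.float64(-0.0022), np.float64(-0.0479), np.float64(-0.0291)] force mach [np.float64(-5.0), np.float64(8.6), np.float64(0.0)]
plate edge in tool [ 0.0606  0.0052 -0.1449]
0 798 x -0.0025 yawslope -0.0027 z -0.0019 zslope -0.0107 y range [-0.0674  0.0716]
0.09 933 x 0.0885 yawslope -0.0026 z -0.0001 zslope 0.0001 y range [-0.0726  0.0717]
0.17 963 x 0.1686 yawslope -0.0008 z -0.0001 zslope 0.002 y range [-0.0727  0.0719]
```

```bash
python3 -m inch '[[[0.003,0,0.001],0,0.05],[[0.004,0,0.0015],0,0.05],[[0.004,0,0.0015],0,0.05]]' 30; python3 st.py; python3 sc.py | head -1
```

```text
clock: 39.95
eef_pos: [0.5334, 0.1113, 0.0711]
tool_rot: [179.5, -22.6, 79.3]
contact_force: [-0.8, -0.2, -1.0]
gripper_width: 0.0498
grasp_force: 0.0
eef mach [np.float64(-0.001), np.float64(-0.0445), np.float64(-0.0289)] force mach [np.float64(-0.8), np.float64(-0.3), np.float64(-1.0)]
plate edge in tool [ 0.0571  0.0043 -0.1461]
0 782 x -0.0025 yawslope -0.0013 z -0.0018 zslope -0.0073 y range [-0.0648  0.0715]
```

Nothing is touching now, and the roller stays seated. I'll withdraw along the tool axis.

```bash
python3 -m inch '[[[0,0,-0.01],0,0.05],[[0,0,-0.025],0,0.05],[[0,0,-0.045],0,0.05],[[-0.005,0,-0.07],0,0.05],[[-0.02,0,-0.11],0,0.05],[[-0.04,0,-0.15],0,0.05],[[-0.06,0,-0.19],0,0.05],[[-0.06,0,-0.19],0,0.05]]' 30; python3 st.py; python3 sc.py; python3 - <<'E'
from h import *
im,P=pts('s.npz'); im=im[...,::-1]
a=cv2.resize(im[130:400,220:570],None,fx=2.2,fy=2.2,interpolation=cv2.INTER_CUBIC); cv2.imwrite('pics/end.png',a)
E
```

```text
clock: 41.0
eef_pos: [0.5087, -0.0168, 0.2259]
tool_rot: [179.3, -22.6, 79.2]
contact_force: [0.1, 0.7, 0.1]
gripper_width: 0.05
grasp_force: 0.0
eef mach [np.float64(-0.0036), np.float64(-0.175), np.float64(0.1259)] force mach [np.float64(-0.0), np.float64(0.7), np.float64(0.1)]
plate edge in tool [0.1181 0.0028 0.0469]
0 864 x -0.0023 yawslope 0.0013 z -0.0021 zslope -0.0097 y range [-0.0738  0.0714]
0.09 925 x 0.0885 yawslope -0.0004 z 0.0001 zslope -0.0033 y range [-0.0724  0.0718]
0.17 956 x 0.1685 yawslope -0.0037 z -0.0002 zslope 0.0022 y range [-0.0721  0.0718]
```

View pics/end.png

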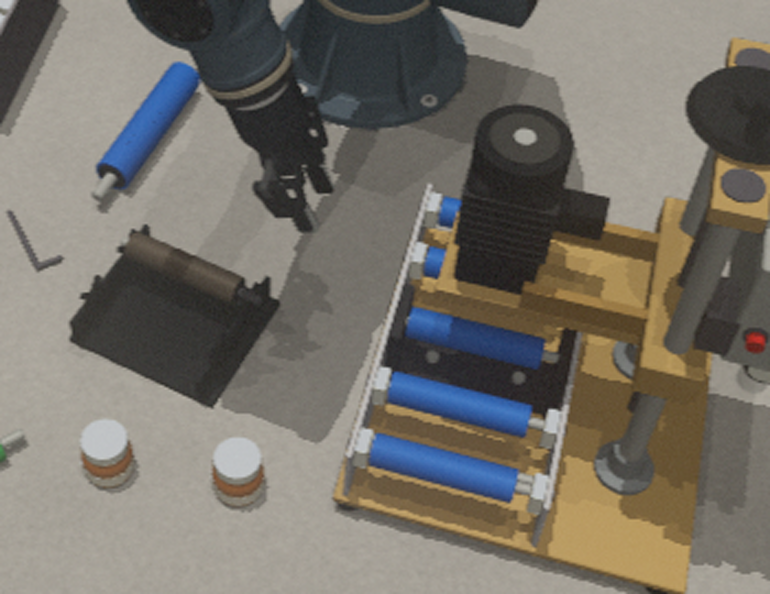

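The final view shows the new roller at (475,335), level and lined up with its neighbours between both ears. The worn roller and both jars are in place, and the arm is clear.

```bash
python3 -c "
from workcell import env
print(env.hand_in())"
```

```text
the job is handed in; nothing more can be done
None
```

The new roller is fitted in both end cups of the empty place, level with its neighbours. The gripper has let go and is clear, the worn roller and the jars are where they were, and the job was handed in with about 41 s on the clock.

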